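# Set the gallery's picture wheel to the house

## Robot

A 6-joint arm with a two-finger parallel gripper is mounted at the origin on the work surface. World frame = base frame: x ahead of the robot, y to its left, z up, the work surface at z = 0. Lengths are in m, angles in rad, forces in N, time in s.
With the tool pointing down it reaches from about 0.375 to 0.75 m from the base axis. Payload 9 kg.
Tool frame: the origin (TCP) lies between the finger pads; the fingertips stand 22 mm ahead of it and the grasp point (between the pads) lies 3 mm ahead of it; z points along the fingers, y is the line along which they close (so a half turn about z gives the same grasp; the last joint's range is limited). The gripper opens to 85 mm and grips with 20 to 120 N. Pads are 22 mm wide; open, the fingers measure 114 mm over their backs; the gripper's body (76 mm by 85 mm) begins 54 mm behind the grasp point. The pads swing forward as they close: fully open they stand 13 mm farther back than shut.
Start: joints at [-1.533, 0.104, 0.097, 1.564, 0, 1.353], TCP at [0.152, -0.581, 0.253] pointing down, gripper open.
Joint ranges: [-2.99, 2.99], [-0.84, 1.86], [-1.1, 1.16], [-1.84, 2.11], [-1.51, 1.56], [-3.14, 3.14]. Speed limits (rad/s): [2.22, 2.22, 2.57, 3.14, 3.14, 3.14].

## Interface

Orientations are given as a rotation vector (axis times angle).
In Python, from workcell import manip gives the robot as it stands.
- The arm moves only by the tool drive_tool, never from a script. Its argument "increments" is one flat list of numbers, 7 for each row, row after row: the shift along the world's x, y, z as a fraction of full scale, then the turn, a rotation vector about the world's x, y, z as a fraction of full scale, then the gripper's target within -1 to 1 (shut at 1, half-way at 0, fully open at -1). In form: [x, y, z, ax, ay, az, grip, x, y, z, ax, ay, az, grip, ...]. A call has 1 to 12 rows; each row shifts and turns the commanded pose from where the row before left it; what a row does not reach is not made up. Full scale, the value 1, is 0.03 m for a shift and 0.12 rad for a turn. A row lasts 1/12 s, in which the tool goes at most 41.7 mm and 7.16 degrees, less where a joint would pass 70% of its speed; a pose out of reach is approached as far as the arm can. A call with a number of a shift or a turn outside -1 to 1 is refused whole. A call with a gripper value outside its range is refused whole. The fingers move at their own pace and stop on an object; "grip_force" is the grip in N (left out, the last holds). Time passes only in rows, so rows that do not move let the fingers close. It gives the time, the measured TCP pose, the force, the opening and the grip force at its end, in the units of the state.
- manip.get_state(): the state, without advancing time (a new reading comes with each control period).
- manip.read_camera(name): name is "scene" or "top" or "wrist"; returns the picture (420x560x3 uint8, red, green, blue); there is no depth.
- manip.camera_params(name): a dict with "fx", "fy", "cx", "cy" (pixels), "R" (3x3) and "t" (3): a world point X has camera coordinates R X + t; the wrist camera has in their place "mount" (4x4, takes a point from camera to tool coordinates, whose origin is the TCP and whose axes are the flange's). Camera axes: x right, y down, z forward; pixel columns grow to the right and rows downward; lengths in m; the calibration is good to about 2 mm. A picture is of the moment at which its call begins: read the wrist's pose just before it. camera_params takes no time and is no camera call.
- manip.finish_job(): hands the job in; it is judged then, once.
The state is a dict: "clock": time; "joint_positions": joint angles; "qvel": joint speeds; "joint_efforts": joint torques, N m; "tool_pos": TCP position; "tool_rot": TCP orientation; "wrist_force": force on the tool from outside, world axes, zero at the start; "moment": the same for the moment, N m; "finger_gap": finger opening in m; "finger_force": force on a finger pad.
Only numpy, scipy, OpenCV 4.12 (cv2) and the standard library are available. Lean on these libraries where they do the work, as an engineer would, in place of code of your own. Each camera call takes 0.05 s, during which the arm holds its last target. There are 200 camera calls.

## Task

Set the hands-on picture wheel for opening time: with a fingertip, flick the lobed rim that sticks out of the front of its case round by whole clicks, either way, until the picture of the house stands in the little wooden frame, and do not run past it. Leave the case standing where it is, lift nothing, and do not disturb the doll, the bell or the pencil cup.

Things in the scene. Friction and masses are not known exactly. Their poses are not given: they have to be found in the camera images.
- case: White flat box holding the wheel: loose, 3 kg, rubber feet, 182 deep (x) x 250 wide (y) x 43 mm high, clear cover, open front facing the robot. Origin: on the table under the wheel's axis; x to its back, y to its left, z up. Box reaches from x = -58 to 124 mm, y = -125 to 125 mm; the rim sticks out in front over bare table.
- wheel: Plywood wheel lying level, turning about its upright axis. Origin: on the axis at mid thickness; wood from 20 to 35 mm above the table. Disc of radius 76 mm with 8 even finger lobes, 28 mm wide, straight sides, round ends, tips 105 mm from the axis; notches between them are 29 mm deep, about 42 mm wide 90 mm from the axis. Own x axis points to the house picture, z up.
- spindle (a joint): Wheel angle to the case, rad, growing anticlockwise from above. Clicks every pi/4; starts seated at one of clicks 1 to 7; 0 or 2 pi: house in the frame. Turns both ways, no stops. A sprung detent seats it: 3 to 4 N on a lobe's side moves it; past half a click it snaps on by itself to the next, unless a finger is in the way of the lobe behind.
- rim_front (a point): Point fixed to the case, 105 mm in front of the wheel's axis (case -x), 27.5 mm above the table: at every click a lobe's tip lies here, 47 mm out of the case, with a notch on either side of that lobe (notch middles 22.5 degrees round, +-39 mm in case y at 88 mm in front of the axis). Anticlockwise turns carry this lobe towards case -y, clockwise towards +y.
- house (a point): Centre of the house picture on the wheel, 57 mm from the axis, at the height of the cover's top (43 mm). Eight dark pictures, 34 mm, on white paper lie round the wheel 45 degrees apart, tops outwards, all seen through the clear cover. Clockwise from above: house, doll, ball, cart, sailing boat, bear's face, kite, spinning top.
- frame (a point): Centre of the square wooden frame on top of the cover (60 mm outside, 46 mm inside, 6 mm high), at the height of the cover's top, 43 mm above the table; fixed to the case, 57 mm behind the wheel's axis (case +x), opposite the rim that sticks out.
- doll: Bystander: loose blue wooden peg doll, 82 mm high, 42 mm across, standing on the back left corner of the case's cover. Origin: centre of its underside.
- bell: Bystander: loose brass hand bell on the table beside the case, standing on its mouth, 68 mm across, 114 mm high with its wooden handle. Origin: centre of its underside.
- cup: Bystander: loose white cup of pencils on the table beside the case, 72 mm across, 85 mm high, pencils to about 170 mm. Origin: centre of its underside.

How it is judged:
On the way:
1. the fingers push the wheel's rim (contact force between the fingers and wheel above 0.5 N), for 0.1 s.
At the end, for the whole second after the job is handed in: The wheel is at rest, clicked home with the house picture's centre within 6 mm of the middle of the frame, and the case stands flat within 20 mm of where it was (horizontal distance between house and frame below 0.006 m and angular speed of wheel below 0.1 rad/s and linear speed of case below 0.01 m/s and height (world z) of case below 0.005 m and distance of case from where it was at the start of the episode below 0.02 m); the robot touches nothing.
It fails at once if the wheel is run past the house, over to the next click (value of joint spindle below -0.5 rad or value of joint spindle above 6.783 rad).
It fails at once if the case is shoved more than 20 mm, tipped or lifted (distance of case from where it was at the start of the episode above 0.02 m or angle between case's own z axis and vertical above 0.08 rad or height (world z) of case above 0.008 m).
It fails at once if a bystander is moved more than 20 mm, lifted or knocked over (distance of any of doll, bell, cup from where it was at the start of the episode above 0.02 m or angle between any of doll, bell, cup's own z axis and vertical above 0.4 rad).
It also fails if it takes over 56 s, if anything falls off the work surface, if the arm or the gripper's body presses on something with over 40 N, if the wrist force passes 120 N, or if a joint passes its speed limit or range.

## Working session

There is one attempt and no reset: what is moved stays moved. The work goes in short steps, Python scripts to look and compute and a tool call to move; the robot and the scene stay as the last step left them, time stands still between calls to the robot, and variables do not carry over. Pictures are saved under pics/ and viewed, at most 10 in all, crops included, and the job is handed in when it is done.

Besides the shell and the picture viewer there is one more tool, called after "Request:" as name(argument=value, ...) on one line, values as JSON. drive_tool: Moves the arm, as the interface text tells. Its arguments: {"type":"object","properties":{"increments":{"type":"array"},"grip_force":{"type":"number"}},"required":["increments"]}

```bash
mkdir -p pics
python3 - <<'E'
from workcell import manip
import cv2
for n in("top","scene"):
    im=manip.read_camera(n); cv2.imwrite(f"pics/{n}0.png",cv2.cvtColor(im,cv2.COLOR_RGB2BGR))
    print(manip.camera_params(n))
print(manip.get_state())
E
```

```text
{'fx': 420.62823139006997, 'fy': 420.62823139006997, 'cx': 277.25921553887406, 'cy': 213.60314151496272, 'R': array([[-0.005735  , -0.99920463, -0.03946168],
       [-0.98255425,  0.01296634, -0.18552364],
       [ 0.18588775,  0.03770927, -0.98184711]]), 't': array([0.06317734, 0.60873448, 0.84115387])}
{'fx': 485.80233781777844, 'fy': 485.80233781777844, 'cx': 281.37825869883847, 'cy': 207.98204854288122, 'R': array([[ 0.30823052,  0.95127379, -0.00849239],
       [ 0.77953561, -0.25768077, -0.57089829],
       [-0.5452689 ,  0.16934816, -0.82097687]]), 't': array([-0.23105449, -0.43358097,  1.54012603])}
{'clock': 0.1, 'joint_positions': array([-1.53269408e+00,  1.04642954e-01,  9.65311885e-02,  1.56390589e+00,
       -1.82656944e-05,  1.35308918e+00]), 'qvel': array([ 0.00023305, -0.00272799,  0.00433449,  0.00175433, -0.00081292,
       -0.0007869 ]), 'joint_efforts': array([ 5.33308194e-03, -5.58211470e+01,  5.04713738e+01,  1.33646216e-02,
       -2.51817091e-04, -2.00776995e-06]), 'tool_pos': array([ 0.1518061 , -0.58018647,  0.25258938]), 'tool_rot': array([-3.11472195e+00, -4.00574385e-01, -1.43419047e-04]), 'wrist_force': array([-0.08599681, -0.73311744,  0.24774651]), 'moment': array([-0.00816329,  0.04367251,  0.0322909 ]), 'finger_force': 0.0, 'finger_gap': 0.08527941957393664}
```

View pics/top0.png

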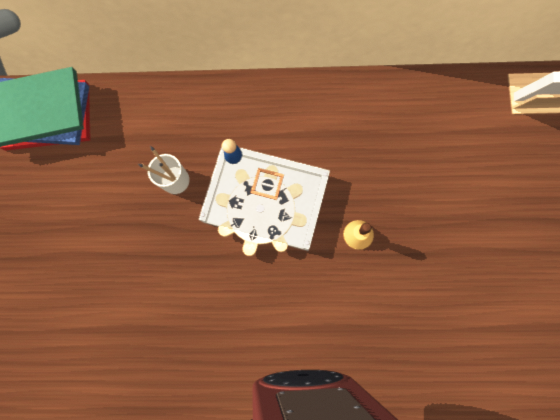

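View pics/scene0.png

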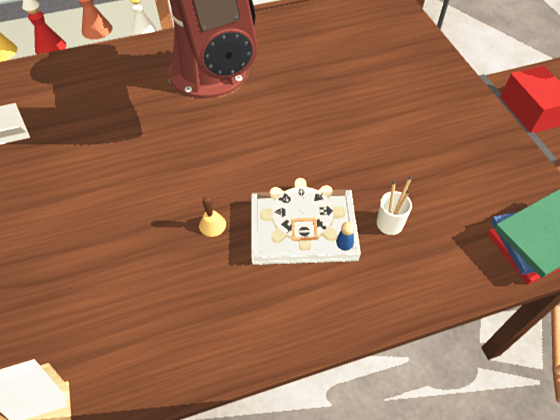

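The case is near top pixel (263,208), with the frame at (268,184) and the front lobe at (250,248). The cup is at (168,175), the bell at (358,235) and the doll at (231,152). Next I'll enlarge the pictures and cast the rays.

```bash
cat > h.py <<'E'
import numpy as np, cv2
from workcell import manip
def ray(n,u,v,z):
    p=manip.camera_params(n); R,t=p["R"],p["t"]; C=-R.T@t
    d=R.T@np.array([(u-p["cx"])/p["fx"],(v-p["cy"])/p["fy"],1]); return C+d*(z-C[2])/d[2]
def pix(n,X):
    p=manip.camera_params(n); c=p["R"]@np.array(X)+p["t"]; return [p["fx"]*c[0]/c[2]+p["cx"],p["fy"]*c[1]/c[2]+p["cy"]]
E
python3 - <<'E'
from h import *
im=cv2.imread("pics/top0.png")
cv2.imwrite("pics/topz.png",cv2.resize(im[130:270,190:340],None,fx=4,fy=4,interpolation=cv2.INTER_CUBIC))
# orange frame mask
h=cv2.cvtColor(im,cv2.COLOR_BGR2HSV)[150:220,240:300]
m=cv2.inRange(h,(5,120,120),(18,255,255))
c=max(cv2.findContours(m,0,2)[0],key=cv2.contourArea);r=cv2.minAreaRect(c)
f=np.array(r[0])+[240,150];print(r,f,ray("top",*f,.049))
for n,u,v,z in[("corner FL",201,220,.043),("FR",311,249,.043),("BR",329,175,.043),("BL",221,147,.043),("lobe",249,248,.0275),("bell",358,235,.03),("cup",170,175,.08)]: print(n,ray("top",u,v,z).round(4))
E
```

```text
((26.773582458496094, 33.292449951171875), (27.472108840942383, 26.235864639282227), 15.945395469665527) [266.77358246 183.29244995] [0.67899275 0.080405   0.049     ]
corner FL [0.6002 0.2248 0.043 ]
FR [ 0.5344 -0.0136  0.043 ]
BR [ 0.6972 -0.0565  0.043 ]
BL [0.7667 0.1841 0.043 ]
lobe [0.5395 0.1208 0.0275]
bell [ 0.5651 -0.1165  0.03  ]
cup [0.6925 0.2863 0.08  ]
```

View pics/topz.png

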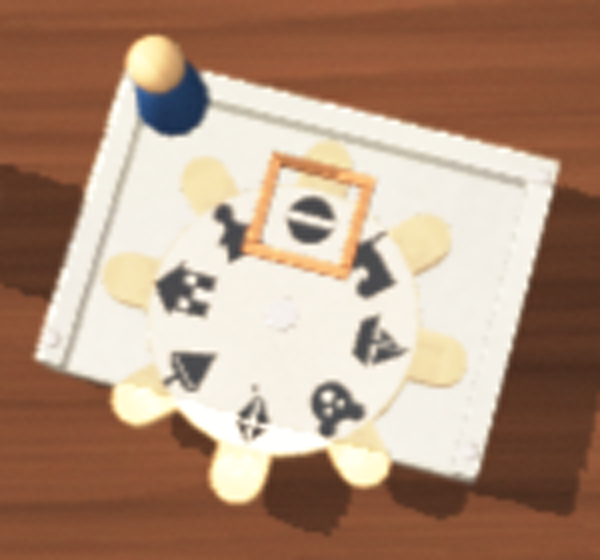

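The zoomed view shows the ball in the frame, at zoom pixel (310,220). The house is on the left at (185,290), two clicks anticlockwise of the frame, so the wheel needs two clicks clockwise and the front lobe moves towards +y. The front lobe's tip is at (236,502).

Run:
```python
from h import *
Z=lambda x,y:(190+x/4-.4,130+y/4-.4)
f=ray("top",266.8,183.3,.049)
d=ray("top",*Z(283,321),.036); t=ray("top",*Z(236,502),.0275)
print("disc",d,"tip",t,"tip-frame yaw",np.degrees(np.arctan2(*(f-t)[1::-1])),np.linalg.norm((f-t)[:2]))
# corners at cover height
FL,FR,BR,BL=[ray("top",*Z(*p),.043) for p in((36,360),(478,478),(558,162),(132,66))]
for a,b in((FL,FR),(BL,BR)): e=a-b; print(np.degrees(np.arctan2(-e[0],e[1])),np.linalg.norm(e))
for a,b in((FL,BL),(FR,BR)): e=b-a; print(np.degrees(np.arctan2(e[1],e[0])),np.linalg.norm(e))
yaw=np.radians(-15.3);cx=np.array([np.cos(yaw),np.sin(yaw)]);cy=np.array([-cx[1],cx[0]])
m=(FL+FR+BL+BR)[:2]/4; print("axis by corners",m-.033*cx,"by frame",f[:2]-.057*cx,"by tip",t[:2]+.105*cx)
```

```text
disc [0.62240607 0.09545226 0.036     ] tip [0.52396925 0.12160435 0.0275    ] tip-frame yaw -14.904686922484721 0.16040220683720666
-15.603450492246184 0.2488686567137258
-14.254028381402131 0.24509086002252703
-16.49923849009654 0.1748260602497573
-15.250443448509149 0.18057993285796312
axis by corners [0.62128246 0.09471077] by frame [0.62399496 0.09538776] by tip [0.62524778 0.09389768]
```

Request:
drive_tool(increments=[0.48,0.84,0,0,0,1,1,0.48,0.84,0,0,0,1,1,0.48,0.84,0,0,0,1,1,0.48,0.84,0,0,0,1,1,0.48,0.84,0,0,0,1,1,0.48,0.84,0,0,0,1,1,0.48,0.84,0,0,0,1,1,0.48,0.84,0,0,0,1,1,0.48,0.84,0,0,0,0.72,1,0.48,0.84,0,0,0,0,1,0.48,0.84,0,0,0,0,1,0.48,0.84,0,0,0,0,1])

```text
clock: 1.1
tool_pos: [0.325, -0.2767, 0.2531]
tool_rot: [-2.499, -1.904, -0.0]
wrist_force: [0.9, -0.0, -0.1]
finger_gap: -0.0001
finger_force: 0.0
```

Request:
drive_tool(increments=[0.56,0.99,0,0,0,0,1,0.56,0.99,0,0,0,0,1,0.56,0.99,0,0,0,0,1,0.56,0.99,0,0,0,0,1,0.56,0.99,0,0,0,0,1,0.56,0.99,0,0,0,0,1,0.56,0.99,0,0,0,0,1,0.56,0.99,0,0,0,0,1,0.56,0.99,0,0,0,0,1,0.56,0.99,0,0,0,0,1,0.56,0.99,0,0,0,0,1,0,0,0,0,0,0,1])

```text
clock: 2.1
tool_pos: [0.5106, 0.0529, 0.2524]
tool_rot: [-2.494, -1.908, -0.001]
wrist_force: [0.7, -0.4, 0.3]
finger_gap: 0.0002
finger_force: 0.0
```

Run:
```python
from h import *
s=manip.get_state(); im=manip.read_camera("wrist"); print(s["tool_pos"],s["tool_rot"],s["clock"]); print(manip.camera_params("wrist"))
cv2.imwrite("pics/w1.png",im[:,:,::-1])
```

```text
[0.51064492 0.05292869 0.25240688] [-2.49384195e+00 -1.90809911e+00 -9.18581693e-04] 2.1
{'fx': 342.7825632959535, 'fy': 342.7825632959535, 'cx': 281.15523154588834, 'cy': 210.43233545068108, 'mount': array([[-1.50640711e-05, -9.54966818e-01, -2.96712615e-01,
         7.54272005e-02],
       [ 9.99999988e-01, -5.98046248e-05,  1.41710730e-04,
        -6.18327974e-04],
       [-1.53073832e-04, -2.96712609e-01,  9.54966808e-01,
        -1.20611238e-01],
       [ 0.00000000e+00,  0.00000000e+00,  0.00000000e+00,
         1.00000000e+00]])}
```

View pics/w1.png

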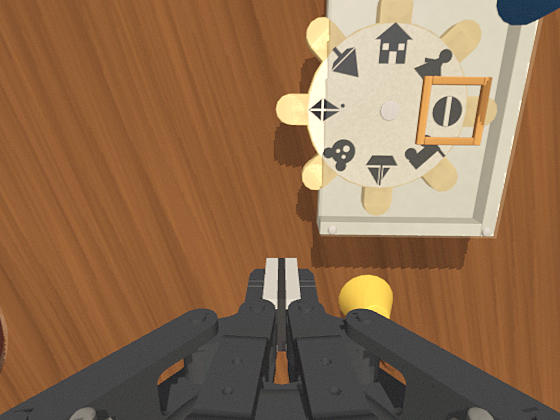

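The wrist view shows the hub at (390,111), the front lobe's tip at (276,109), the frame at (454,111) and the finger pads at (282,265). I'll refine the poses from this and work out how high the finger knuckles sit.

```bash
cat >> h.py <<'E'
from scipy.spatial.transform import Rotation as Ro
def wray(s,u,v,z):
    p=manip.camera_params("wrist"); M=p["mount"]; R=Ro.from_rotvec(s["tool_rot"]).as_matrix()
    C=s["tool_pos"]+R@M[:3,3]; d=R@M[:3,:3]@np.array([(u-p["cx"])/p["fx"],(v-p["cy"])/p["fy"],1]); return C+d*(z-C[2])/d[2]
E
python3 - <<'E'
from h import *
s=manip.get_state()
for n,u,v,z in(("hub",390,111,.043),("tip",276,109,.0275),("frame",454,111,.049),("FR",320,235,.04),("BR",495,236,.04),("bear tip",304,183,.0275),("bell",366,295,.06)): print(n,wray(s,u,v,z).round(4))
p=manip.camera_params("wrist");Mi=np.linalg.inv(p["mount"])
for x in(0,.011):
  for z in(.022,.01,0,-.02,-.04,-.06):
    c=Mi@[x,.015,z,1]; print(x,z,(p["fx"]*c[0]/c[2]+p["cx"]).round(),(p["fy"]*c[1]/c[2]+p["cy"]).round())
E
```

```text
hub [0.6241 0.0917 0.043 ]
tip [0.5226 0.1209 0.0275]
frame [0.6785 0.0771 0.049 ]
FR [ 0.5336 -0.0122  0.04  ]
BR [ 0.7091 -0.0608  0.04  ]
bear tip [0.531  0.0428 0.0275]
bell [ 0.564  -0.0813  0.06  ]
0 0.022 315.0 275.0
0 0.01 318.0 288.0
0 0 320.0 301.0
0 -0.02 326.0 332.0
0 -0.04 335.0 376.0
0 -0.06 348.0 441.0
0.011 0.022 316.0 253.0
0.011 0.01 318.0 265.0
0.011 0 321.0 276.0
0.011 -0.02 328.0 305.0
0.011 -0.04 337.0 345.0
0.011 -0.06 351.0 404.0
```

Request:
drive_tool(increments=[0.55,0.94,0,0,0,0,1,0,0,-1,0,0,0,1,0,0,-1,0,0,0,1,0,0,-1,0,0,0,1,0,0,-1,0,0,0,1,0,0,-1,0,0,0,1,0,0,0,0,0,0,1,0,0,0,0,0,0,1])

```text
clock: 2.82
tool_pos: [0.5244, 0.0763, 0.1024]
tool_rot: [-2.498, -1.902, 0.004]
wrist_force: [0.1, 0.1, 0.9]
finger_gap: -0.0002
finger_force: 0.0
```

Run:
```python
from h import *
s=manip.get_state(); im=manip.read_camera("wrist"); print(s["tool_pos"],s["tool_rot"],s["clock"])
cv2.imwrite("pics/w2.png",im[:,:,::-1])
```

```text
[0.52443183 0.07626111 0.10239206] [-2.49792164 -1.90167297  0.00405702] 2.8167
```

View pics/w2.png

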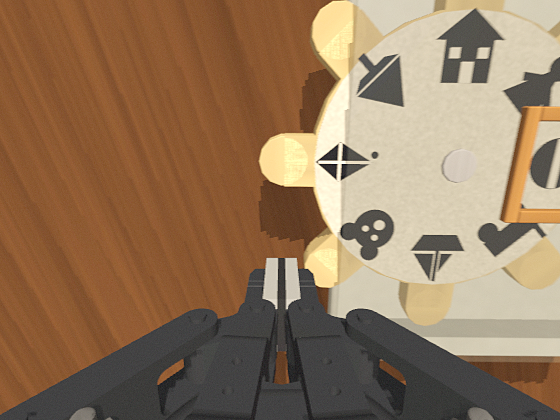

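Run:
```python
from h import *
s=manip.get_state()
h=wray(s,459,165,.043);t=wray(s,259,159,.0275);print(h,t,t+[.1012,-.0279,0])
# side edges of the front lobe (right side, near neck) and bear lobe's facing side at wood-top height
for u,v in((290,186),(290,133),(307,250)): print(wray(s,u,v,.035))
```

```text
[0.62870663 0.09380136 0.043     ] [0.52505086 0.12327144 0.0275    ] [0.62625086 0.09537144 0.0275    ]
[0.53842738 0.10485865 0.035     ]
[0.54604547 0.13330894 0.035     ]
[0.53808247 0.06399854 0.035     ]
```

The closer view shows the finger over the notch between the kite lobe, tip at (259,159), and the bear lobe at (320,265), with the hub at (459,165). I'll nudge it to the notch middle and go down.

Request:
drive_tool(increments=[0.15,0.2,0,0,0,0,1,0,0,0,0,0,0,1,0,0,-0.72,0,0,0,1,0,0,-0.72,0,0,0,1,0,0,-0.72,0,0,0,1,0,0,0,0,0,0,1,0,0,0,0,0,0,1])

```text
clock: 3.45
tool_pos: [0.5304, 0.0829, 0.0391]
tool_rot: [-2.498, -1.904, 0.001]
wrist_force: [0.2, -0.1, 0.9]
finger_gap: 0.0001
finger_force: 0.0
```

Request:
drive_tool(increments=[-0.02,0.15,0,0,0,0,1,-0.02,0.15,0,0,0,0,1,-0.02,0.15,0,0,0,0,1,-0.02,0.15,0,0,0,0,1,0.03,0.16,0,0,0,0,1,0.03,0.16,0,0,0,0,1,0.03,0.16,0,0,0,0,1,0.03,0.16,0,0,0,0,1])

```text
clock: 4.12
tool_pos: [0.5317, 0.1206, 0.0385]
tool_rot: [-2.499, -1.904, -0.0]
wrist_force: [-0.7, -2.0, 0.6]
finger_gap: -0.0004
finger_force: 0.8
```

Request:
drive_tool(increments=[0.06,0.145,0,0,0,0,1,0.06,0.145,0,0,0,0,1,0.06,0.145,0,0,0,0,1,0.06,0.145,0,0,0,0,1,0.09,0.135,0,0,0,0,1,0.09,0.135,0,0,0,0,1,0.09,0.135,0,0,0,0,1,0.09,0.135,0,0,0,0,1,0,0,0,0,0,0,1,0,0,0,0,0,0,1])

```text
clock: 4.95
tool_pos: [0.5497, 0.1538, 0.0385]
tool_rot: [2.499, 1.904, -0.0]
wrist_force: [1.3, -0.1, 0.3]
finger_gap: -0.0
finger_force: 0.0
```

Run:
```python
from h import *
s=manip.get_state(); im=manip.read_camera("wrist"); print(s["tool_pos"],s["wrist_force"])
t=manip.read_camera("top")[130:270,190:340]
cv2.imwrite("pics/w3.png",np.hstack([cv2.resize(im,(400,300)),cv2.resize(t,(321,300))])[:,:,::-1])
```

```text
[0.54971931 0.15375454 0.03848074] [ 1.33228844 -0.11617228  0.31710409]
```

View pics/w3.png

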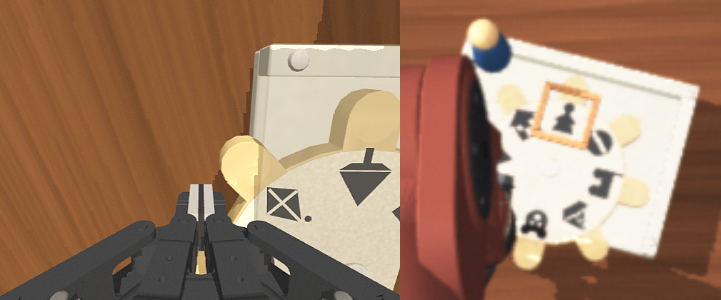

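One click is done: the doll picture is in the frame and the house is next to it. I'll lift, go back and repeat.

Request:
drive_tool(increments=[0,0,0.72,0,0,0,1,0,0,0.72,0,0,0,1,0,0,0.72,0,0,0,1,-0.215,-0.79,0,0,0,0,1,-0.215,-0.79,0,0,0,0,1,-0.215,-0.79,0,0,0,0,1,0,0,0,0,0,0,1,0,0,0,0,0,0,1])

```text
clock: 5.72
tool_pos: [0.5301, 0.0814, 0.1035]
tool_rot: [2.501, 1.901, 0.0]
wrist_force: [-1.6, 0.4, -0.7]
finger_gap: 0.0
finger_force: 0.0
```

Request:
drive_tool(increments=[0,0.05,-0.72,0,0,0,1,0,0,-0.72,0,0,0,1,0,0,-0.72,0,0,0,1,0,0,0,0,0,0,1,0,0,0,0,0,0,1])

```text
clock: 6.13
tool_pos: [0.5293, 0.0846, 0.0378]
tool_rot: [-2.497, -1.904, 0.003]
wrist_force: [0.1, 0.0, 0.3]
finger_gap: -0.0002
finger_force: 0.0
```

Request:
drive_tool(increments=[-0.01,0.14,0,0,0,0,1,-0.01,0.14,0,0,0,0,1,-0.01,0.14,0,0,0,0,1,-0.01,0.14,0,0,0,0,1,0.03,0.16,0,0,0,0,1,0.03,0.16,0,0,0,0,1,0.03,0.16,0,0,0,0,1,0.03,0.16,0,0,0,0,1])

```text
clock: 6.8
tool_pos: [0.5327, 0.1206, 0.0385]
tool_rot: [-2.499, -1.904, -0.0]
wrist_force: [-0.5, -1.7, 0.5]
finger_gap: 0.0001
finger_force: 0.8
```

Request:
drive_tool(increments=[0.06,0.145,0,0,0,0,1,0.06,0.145,0,0,0,0,1,0.06,0.145,0,0,0,0,1,0.06,0.145,0,0,0,0,1,0.09,0.135,0,0,0,0,1,0.09,0.135,0,0,0,0,1,0.09,0.135,0,0,0,0,1,0.09,0.135,0,0,0,0,1,0,0,0,0,0,0,1,0,0,0,0,0,0,1])

```text
clock: 7.63
tool_pos: [0.5507, 0.1537, 0.0385]
tool_rot: [2.499, 1.904, -0.0]
wrist_force: [-0.1, 0.1, 0.2]
finger_gap: 0.0001
finger_force: 0.0
```

Request:
drive_tool(increments=[0,0,0.72,0,0,0,1,0,0,0.72,0,0,0,1,0,0,0.72,0,0,0,1,-0.4,-0.8,0.5,0,0,0,1,-0.4,-0.9,0.5,0,0,0,1,-0.4,-0.9,0.5,0,0,0,1,-0.4,-0.9,0.5,0,0,0,1,0,-0.9,0.5,0,0,0,1,0,-0.9,0.5,0,0,0,1,0,0,0,0,0,0,1])

```text
clock: 8.47
tool_pos: [0.5038, -0.0096, 0.1966]
tool_rot: [2.498, 1.897, 0.003]
wrist_force: [0.5, -0.7, 0.2]
finger_gap: 0.0001
finger_force: 0.0
```

Run:
```python
from h import *
t=manip.read_camera("top"); s=manip.get_state(); print(s["tool_pos"],s["clock"],s["wrist_force"])
cv2.imwrite("pics/t2.png",cv2.resize(t[120:280,150:400],None,fx=3,fy=3)[:,:,::-1])
```

```text
[ 0.50340186 -0.00777341  0.19511425] 8.5167 [-0.04449131  0.6809559  -0.76277857]
```

View pics/t2.png

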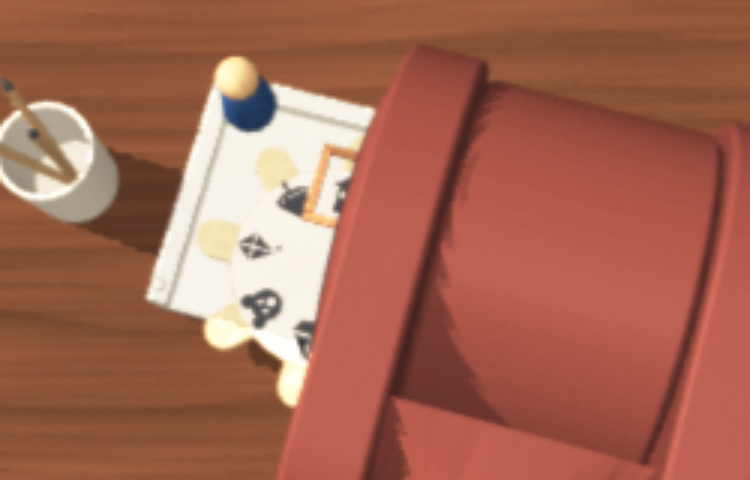

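The arm hides part of the case, but the spinning top is just left of the frame at (292,198), with the kite after it, so the house should be in the frame. I'll check with the scene camera.

Run:
```python
from h import *
a=cv2.imread("pics/scene0.png")[170:275,190:420]; b=manip.read_camera("scene")[170:275,190:420,::-1]
cv2.imwrite("pics/s2.png",cv2.resize(np.vstack([a,b]),None,fx=2.8,fy=2.8,interpolation=cv2.INTER_CUBIC))
```

```text
(no output)
```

View pics/s2.png

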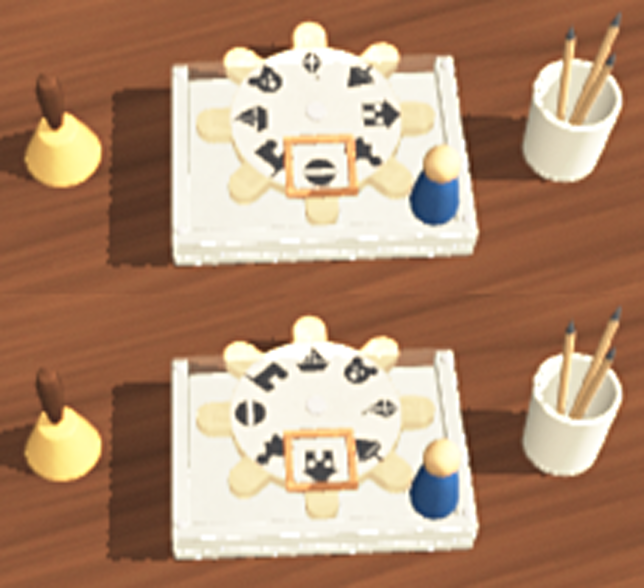

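The lower half shows the house in the middle of the frame at (320,465). The wheel is seated, and the case and bystanders stand where they were.

```bash
python3 -c "
from workcell import manip
print(manip.finish_job())"
```

```text
the job is handed in; nothing more can be done
None
```

I turned the wheel two clicks clockwise so the house picture stands in the frame; the case, doll, bell and cup look unmoved in the last picture, and the job is handed in.

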